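# Assemble a desk clock in its bench holder and cover it

## Task

Put the clock together in the empty bench holder: seat the open case in its recess, set the brass movement into the case with its key up, fit the larger steel back on the case so that the key stands inside its collar, and last put the clear dust cover over the whole clock so that it stands on the holder. Keep the movement and the cover upright, and leave the smaller back, which belongs to the other clock, where it lies.

Things in the scene. Friction and masses are not known exactly. Their poses are not given: they have to be found in the camera images.
- holder: Fixed grey plastic bench holder, a round disc 108 mm in diameter and 13 mm high, empty. Its round recess in the middle is 70 mm across and 5 mm deep (its floor is 8 mm above the bench). Origin: centre of its underside, on the bench; z up.
- small_holder: Fixed smaller grey holder, 80 mm in diameter, 13 mm high, already filled with another, smaller clock (its key reaches 48 mm above the bench). Not to be used. Origin: centre of its underside.
- case_center (a point): Loose steel clock case, about 0.14 kg: plain round cup, 60 mm outside, 52 inside, 30 high, floor 3 mm thick, mouth up. Point: its centre, 15 mm above its underside; z is its axis. Grip it across the outside with the fingertips 8 mm or more above its underside, clear of the holder's rim. It has 5 mm play all round in the recess.
- movement_center (a point): Loose brass movement, about 0.12 kg: round body 44 mm across, 18 mm high; a stem (8 mm thick, 10 mm long) rises from its middle with a flat winding key, 16 mm wide along x, 8 mm thick along y, 28 to 46 mm (the top) above the underside. Point: on its axis 23 mm above the underside; z up. Grip the key across its thickness, closing along y. In the case it has 4 mm play all round, key above the rim.
- back_center (a point): Loose larger steel back, about 0.08 kg: upright open tube (collar) 44 mm outside, 34 inside, 24 high, with a flange 62 mm across from 4 to 8 mm above its underside; it lies collar up. Point: on its axis 12 mm above the underside. Grip the collar above the flange. Fitted, its lower 4 mm enter the case's mouth (4 mm play all round), the flange rests on the case's rim, the key stands in the collar.
- small_back_center (a point): The loose smaller back, of the other clock: the same shape, tube 29 mm outside and 24 mm high, flange 45 mm in diameter. To be left where it lies. The point is on its axis 12 mm above its underside.
- cover_center (a point): Loose clear dust cover, about 0.15 kg: upright bell 86 mm outside, 80 inside, 60 high, open below, inside height 56, with a round black knob on top, 22 mm across, 65 to 80 mm above its underside (16 mm neck below that). Point: on its axis 40 mm above the underside. Grip the knob. In place its edge stands on the holder's rim, 13 mm above the bench; the clock reaches 58 mm above the bench.

How it is judged:
By the outcome, as a careful person would: the job done as asked, in the order asked, and still so for the second after the job is handed in, with the robot touching nothing.
It also fails if it takes over 104 s, if anything falls off the work surface, if the arm or the gripper's body presses on something with over 40 N, if the wrist force passes 120 N, or if a joint passes its speed limit or range.

## Robot

A 6-joint arm with a two-finger parallel gripper is mounted at the origin on the work surface. World frame = base frame: x ahead of the robot, y to its left, z up, the work surface at z = 0. Lengths are in m, angles in rad, forces in N, time in s.
With the tool pointing down it reaches from about 0.4 to 0.825 m from the base axis. Payload 7 kg.
Tool frame: the origin (TCP) lies between the finger pads; the fingertips stand 8 mm ahead of it and the grasp point (between the pads) lies 11 mm behind it (arm.finger_overhang is the distance from the TCP to the fingertips, in m); z points along the fingers, y is the line along which they close (so a half turn about z gives the same grasp; the last joint's range is limited). The gripper opens to 88 mm and grips with 3 to 60 N. Pads are 19 mm wide; open, the fingers measure 130 mm over their backs; the gripper's body (78 mm by 193 mm) begins 47 mm behind the grasp point.
Start: joints at [1.406, 0.359, 0.012, 0, -1.224, -0.288], TCP at [0.295, 0.607, 0.208] pointing down, gripper open.
Joint ranges: [-3.07, 3.07], [-1.43, 2.12], [-1.02, 1.25], [-3.03, 1.67], [-3.05, -0], [-3.03, 3.03]. Speed limits (rad/s): [2.39, 2.39, 3.01, 3.14, 3.14, 3.14].

## Interface

Orientations are given as [roll, pitch, yaw] about the fixed x, y, z axes, in that order (R = Rz(yaw) Ry(pitch) Rx(roll)).
In Python, from station import arm gives the robot as it stands.
- The arm moves only by the tool move_arm, never from a script. Its argument "rows" is text: rows parted by semicolons, each of 7 numbers parted by spaces: the turn, a rotation vector about the tool's x, y, z in degrees, then the shift along the tool's x, y, z in m, then the finger opening in m, from 0 to 0.0876. A call has 1 to 8 rows; each row shifts and turns the commanded pose from where the row before left it, along the tool's axes as they then stand; what a row does not reach is not made up. A row lasts 1/8 s, in which the tool goes at most 62.5 mm and 10.7 degrees, less where a joint would pass 70% of its speed; a pose out of reach is approached as far as the arm can. A call is refused whole if a number of a shift passes 0.0625 or a number of a turn 10.7, either way. A call with a gripper value outside its range is refused whole. The fingers move at their own pace and stop on an object; "squeeze" is the grip in N (left out, the last holds). Time passes only in rows, so rows that do not move let the fingers close. It gives the time, the measured TCP pose, the force, the opening and the grip force at its end, in the units of the state.
- arm.get_state(): the state, without advancing time (a new reading comes with each control period).
- arm.grab_frame(name): name is "scene" or "side" or "wrist"; returns (picture, depth): 480x640x3 uint8, blue, green, red; 480x640 float32, m along the optical axis (not along the pixel's ray), 0 where there is no reading.
- arm.camera_model(name): a dict with "mtx" (3x3 intrinsics, pixels), "k1" (the pictures are not rectified: a ray, as slopes to the right and down, at radius r is drawn at 1 + k1 r^2 times it, then the intrinsics apply), "camera_from_world" (4x4, takes a point from world to camera coordinates); the wrist camera has in their place "mount" (4x4, takes a point from camera to tool coordinates, whose origin is the TCP and whose axes are the flange's). Camera axes: x right, y down, z forward; pixel columns grow to the right and rows downward; lengths in m; the calibration is good to about 2 mm. A picture is of the moment at which its call begins: read the wrist's pose just before it. camera_model takes no time and is no camera call.
- arm.job_done(): hands the job in; it is judged then, once.
The state is a dict: "t": time; "q": joint angles; "qd": joint speeds; "joint_efforts": joint torques, N m; "eef_pos": TCP position; "ee_rot": TCP orientation; "force": force on the tool from outside, world axes, zero at the start; "moment": the same for the moment, N m; "width": finger opening in m; "gripper_force": force on a finger pad.
Only numpy, scipy, OpenCV 4.12 (cv2) and the standard library are available. Lean on these libraries where they do the work, as an engineer would, in place of code of your own. Each camera call takes 0.05 s, during which the arm holds its last target. There are 200 camera calls.

## Working session

There is one attempt and no reset: what is moved stays moved. The work goes in short steps, Python scripts to look and compute and a tool call to move; the robot and the scene stay as the last step left them, time stands still between calls to the robot, and variables do not carry over. Pictures are saved under pics/ and viewed, at most 15 in all, crops included, and the job is handed in when it is done.

Besides the shell and the picture viewer there is one more tool, called after ">>>" by a JSON object that holds its "fn" and its "kwargs". move_arm: Moves the arm, as the interface text tells. Its arguments: {"type":"object","properties":{"rows":{"type":"string"},"squeeze":{"type":"number"}},"required":["rows"]}

```bash
ls; mkdir -p pics; python3 - <<'E'
from station import arm
import cv2,numpy as np
np.set_printoptions(precision=4,suppress=True)
s=arm.get_state();print(s['t'],s['eef_pos'],s['ee_rot'],s['width'])
for n in("scene","side","wrist"):
    p,d=arm.grab_frame(n);cv2.imwrite(f"pics/{n}0.png",p);np.save(f"/tmp/{n}0.npy",d)
    m=arm.camera_model(n);print(n,m,(d>0).mean())
E
```

```text
pics
0.0 [0.2951 0.6065 0.2074] [ 3.14   -0.0001 -0.4529] 0.08785413584544285
scene {'mtx': array([[475.5586,   0.    , 318.6573],
       [  0.    , 475.5586, 243.7254],
       [  0.    ,   0.    ,   1.    ]]), 'k1': -0.12268120303746306, 'camera_from_world': array([[-0.7986,  0.6016, -0.019 ,  0.4247],
       [ 0.4383,  0.5596, -0.7034, -0.2211],
       [-0.4126, -0.57  , -0.7106,  1.1041],
       [ 0.    ,  0.    ,  0.    ,  1.    ]])} 0.9959407552083334
side {'mtx': array([[505.9425,   0.    , 323.7184],
       [  0.    , 505.9425, 239.4539],
       [  0.    ,   0.    ,   1.    ]]), 'k1': 0.007442747943643077, 'camera_from_world': array([[ 0.8838, -0.4677, -0.0123, -0.4605],
       [-0.3102, -0.5663, -0.7636,  0.2531],
       [ 0.3501,  0.6787, -0.6456,  0.7431],
       [ 0.    ,  0.    ,  0.    ,  1.    ]])} 0.9962337239583333
wrist {'mtx': array([[375.4445,   0.    , 319.9416],
       [  0.    , 375.4445, 240.5813],
       [  0.    ,   0.    ,   1.    ]]), 'k1': 0.01602357331607647, 'mount': array([[-0.    , -0.968 , -0.251 ,  0.0672],
       [ 1.    , -0.0002,  0.0005, -0.0009],
       [-0.0005, -0.251 ,  0.968 , -0.1773],
       [ 0.    ,  0.    ,  0.    ,  1.    ]])} 0.9828873697916667
```

View pics/scene0.png

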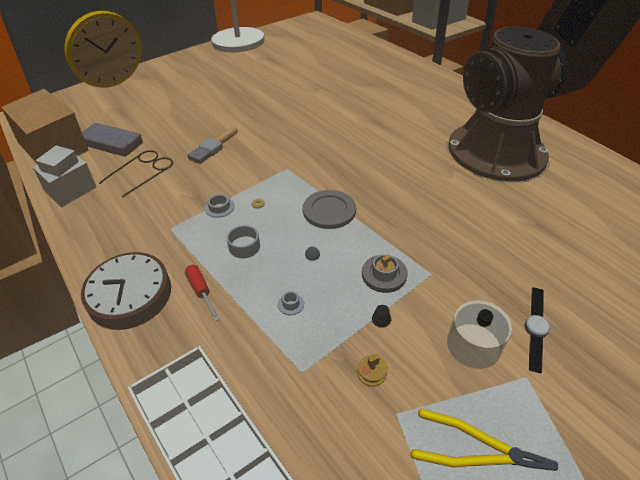

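View pics/side0.png

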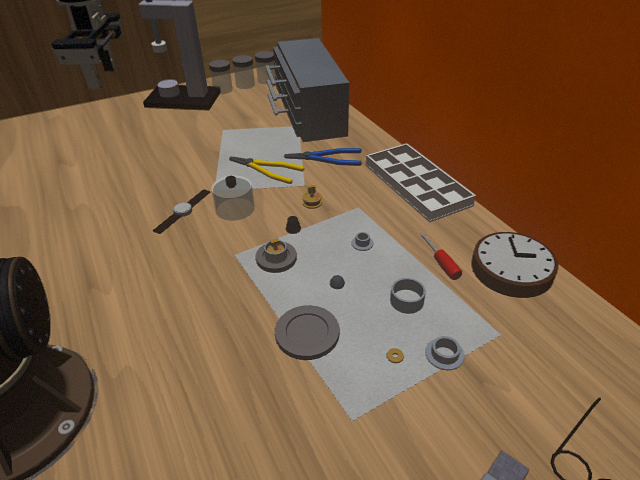

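The scene view shows the holder (329,208), case (243,240), large back (219,204), small back (291,302), movement (372,369), cover knob (485,317), and the filled holder (385,270). The same parts appear in the side view: holder (307,332), case (408,295), back (445,351), movement (312,190), knob (231,182).

```bash
cat > h.py <<'E'
from station import arm
import cv2,numpy as np
from scipy.spatial.transform import Rotation as R
np.set_printoptions(precision=4,suppress=True)
def cam(n,s=None):
    m=arm.camera_model(n)
    if n=="wrist":
        s=s or arm.get_state();T=np.eye(4);T[:3,:3]=R.from_euler('xyz',s['ee_rot']).as_matrix();T[:3,3]=s['eef_pos'];W=T@m['mount']
    else: W=np.linalg.inv(m['camera_from_world'])
    return m,W
def rays(c,px):
    m,W=c;k=m['k1'];dist=np.array([k,0,0,0,0.])
    u=cv2.undistortPoints(np.float64(px).reshape(-1,1,2),m['mtx'],dist).reshape(-1,2)
    return W[:3,3],np.c_[u,np.ones(len(u))],W[:3,:3]
def plane(c,px,z):
    o,u,A=rays(c,px);d=u@A.T;return o+d*((z-o[2])/d[:,2])[:,None]
def cloud(c,depth):
    v,u=np.nonzero(depth>0);o,r,A=rays(c,np.c_[u,v]);P=o+(r*depth[v,u][:,None])@A.T
    out=np.full(depth.shape+(3,),np.nan);out[v,u]=P;return out
def circ(P):
    A=np.c_[2*P,np.ones(len(P))];x=np.linalg.lstsq(A,(P**2).sum(1),rcond=None)[0];return x[:2],np.sqrt(x[2]+x[:2]@x[:2])
E
python3 - <<'E'
from h import *
px={'holder':(.008,(329,208),(307,332)),'small':(.045,(386,262),(274,245)),'case':(.03,(243,234),(408,287)),'back':(.024,(219,200),(446,345)),'sback':(.024,(291,297),(363,236)),'key':(.046,(374,359),(312,188)),'knob':(.08,(485,311),(231,177))}
for k,(z,a,b) in px.items():print(k,plane(cam("scene"),[a],z)[0,:2],plane(cam("side"),[b],z)[0,:2])
for n in("scene","side"):
    C=cloud(cam(n),np.load(f"/tmp/{n}0.npy"));np.save(f"/tmp/{n}C.npy",C)
    for k,(z,a,b) in px.items():
        p=a if n=="scene" else b; print(n,k,[C[p[1]+i,p[0]] for i in(0,4)])
E
```

```text
holder [ 0.4491 -0.075 ] [ 0.4473 -0.0802]
small [0.4845 0.1272] [0.4731 0.1086]
case [ 0.634  -0.0959] [ 0.6401 -0.0912]
back [ 0.6195 -0.218 ] [ 0.6227 -0.2198]
sback [0.6452 0.0759] [0.6475 0.0719]
key [0.625  0.2554] [0.6207 0.2413]
knob [0.4602 0.3104] [0.4676 0.3159]
scene holder [array([ 0.4482, -0.0762,  0.0068]), array([ 0.4558, -0.0664,  0.007 ])]
scene small [array([0.4797, 0.1229, 0.038 ]), array([0.4786, 0.123 , 0.0272])]
scene case [array([ 0.6246, -0.1174,  0.008 ]), array([ 0.6273, -0.1147,  0.001 ])]
scene back [array([ 0.6141, -0.2321,  0.012 ]), array([ 0.6161, -0.2319,  0.0023])]
scene sback [array([0.6387, 0.0647, 0.0078]), array([0.6407, 0.0669, 0.0006])]
scene key [array([0.6252, 0.2556, 0.0465]), array([0.6251, 0.2565, 0.0366])]
scene knob [array([0.4607, 0.3106, 0.0806]), array([0.4664, 0.3153, 0.0807])]
side holder [array([ 0.4482, -0.0782,  0.0053]), array([ 0.4436, -0.0877,  0.008 ])]
side small [array([0.475 , 0.1137, 0.0403]), array([0.4748, 0.1155, 0.0289])]
side case [array([ 0.653 , -0.0762,  0.0102]), array([ 0.6513, -0.0796,  0.0039])]
side back [array([ 0.633 , -0.2105,  0.0073]), array([ 0.6326, -0.2128, -0.0002])]
side sback [array([0.6524, 0.0793, 0.0166]), array([0.6417, 0.0623, 0.0231])]
side key [array([0.6227, 0.2456, 0.0428]), array([0.6223, 0.2453, 0.0326])]
side knob [array([0.4674, 0.3152, 0.0805]), array([0.4633, 0.3048, 0.0777])]
```

View pics/wrist0.png

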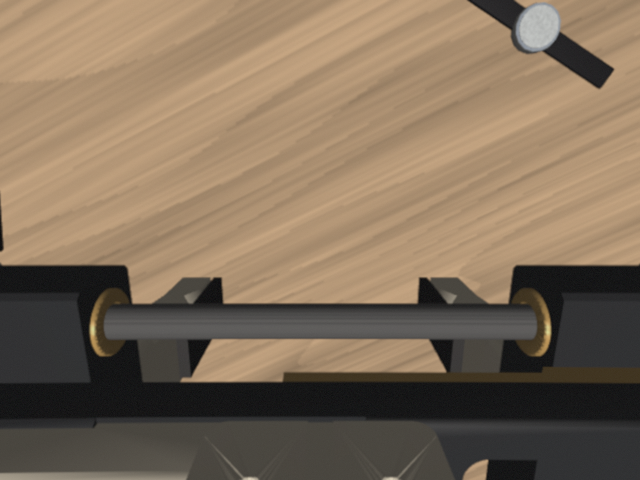

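The wrist view shows only bench and the watch; the camera looks ahead of the fingers (fingertips near row 330). Depth is good, so I'll fit rim circles from it.

```bash
cat >> h.py <<'E'
def ring(C,c,r0,zlo,zhi,rt,it=4):
    """points near c with z in band, at radius about rt: circle fit"""
    P=C[np.isfinite(C[...,0])];P=P[(np.hypot(*(P[:,:2]-c).T)<r0)&(P[:,2]>zlo)&(P[:,2]<zhi)]
    return P
E
python3 - <<'E'
from h import *
from scipy.optimize import least_squares
t={'holder':((.448,-.077),.07,.0115,.016,None),'case':((.637,-.093),.045,.027,.033,.028),'back':((.621,-.219),.035,.021,.027,.0195),'backfl':((.621,-.219),.045,.0065,.0105,None),'key':((.624,.248),.03,.042,.049,None),'body':((.624,.248),.04,.016,.0205,None),'knob':((.464,.313),.03,.078,.084,None),'small':((.477,.118),.05,.042,.052,None)}
for k,(c,r0,a,b,rt) in t.items():
    for n in("scene","side"):
        P=ring(np.load(f"/tmp/{n}C.npy"),c,r0,a,b,rt)[:,:2]
        (mc,mr)=cv2.minEnclosingCircle(P.astype(np.float32)) if len(P)>3 else (0,0)
        f=least_squares(lambda x:np.hypot(*(P-x[:2]).T)-rt,c,loss='soft_l1',f_scale=.001).x if rt and len(P)>5 else ''
        rect=cv2.minAreaRect(P.astype(np.float32)*1000) if k in('key',) else ''
        print(k,n,len(P),np.array(mc),round(mr,4),f,rect)
E
```

```text
holder scene 688 [ 0.4491 -0.0756] 0.0544  
holder side 1223 [ 0.4468 -0.0774] 0.0549  
case scene 178 [ 0.6375 -0.0951] 0.0314 [ 0.6373 -0.0937] 
case side 209 [ 0.6365 -0.0957] 0.0307 [ 0.6361 -0.0962] 
back scene 99 [ 0.6208 -0.22  ] 0.0222 [ 0.6218 -0.2193] 
back side 231 [ 0.6215 -0.2225] 0.0229 [ 0.62   -0.2222] 
backfl scene 182 [ 0.6208 -0.2178] 0.0309  
backfl side 355 [ 0.62   -0.2222] 0.0307  
key scene 64 [0.6237 0.2532] 0.0079  ((623.0247802734375, 252.3759307861328), (8.01894474029541, 16.24197769165039), 74.97727966308594)
key side 24 [0.6224 0.2496] 0.0082  ((622.34130859375, 249.4586944580078), (9.409008026123047, 13.370561599731445), 64.90603637695312)
body scene 448 [0.623  0.2523] 0.0226  
body side 144 [0.6229 0.2487] 0.023  
knob scene 139 [0.4648 0.315 ] 0.0118  
knob side 41 [0.4635 0.3129] 0.0111  
small scene 50 [0.4786 0.1195] 0.0088  
small side 37 [0.478  0.1171] 0.0086
```

```bash
cat >> h.py <<'E'
def go(x,y,z,yaw=None):
    s=arm.get_state();Rm=R.from_euler('xyz',s['ee_rot']);y0=s['ee_rot'][2]
    d=Rm.inv().apply(np.array([x,y,z])-s['eef_pos']);
    print('t',round(s['t'],2),'shift(before turn)',d,'turn z deg',None if yaw is None else -np.degrees(yaw-y0),'rot',s['ee_rot'],'q6',s['q'][5])
    if yaw is not None: print('shift(after turn)',R.from_euler('xyz',[s['ee_rot'][0],s['ee_rot'][1],yaw]).inv().apply(np.array([x,y,z])-s['eef_pos']))
E
python3 - <<'E'
from h import *
for k,p in {'ball':(312,254),'stopper':(381,318),'ring':(258,203),'watch':(537,326)}.items():print(k,plane(cam("scene"),[p],.01)[0,:2])
go(.637,-.0955,.2,-.30)
E
```

```text
ball [0.5528 0.008 ]
stopper [0.5497 0.1908]
ring [ 0.5546 -0.1753]
watch [0.3627 0.3604]
t 0.15 shift(before turn) [0.6146 0.4817 0.0083] turn z deg -8.761738420415202 rot [ 3.1403 -0.0001 -0.4529] q6 -0.2881267853778051
shift(after turn) [0.5341 0.5697 0.0084]
```

>>> {"fn": "move_arm", "kwargs": {"rows": "0 0 -8.76 0 0 0 0.0876;0 0 0 0.035 0.037 0 0.0876;0 0 0 0.035 0.037 0 0.0876;0 0 0 0.035 0.037 0 0.0876;0 0 0 0.035 0.037 0 0.0876;0 0 0 0.035 0.037 0 0.0876;0 0 0 0.035 0.037 0 0.0876;0 0 0 0.035 0.037 0 0.0876", "squeeze": 25}}

```text
t: 1.15
eef_pos: [0.4532, 0.2855, 0.2084]
ee_rot: [-3.142, 0.0, -0.3]
force: [0.7, -0.0, 0.6]
width: 0.0877
gripper_force: 0.0
```

>>> {"fn": "move_arm", "kwargs": {"rows": "0 0 0 0.035 0.037 0 0.0876;0 0 0 0.035 0.037 0 0.0876;0 0 0 0.035 0.037 0 0.0876;0 0 0 0.035 0.037 0 0.0876;0 0 0 0.035 0.037 0 0.0876;0 0 0 0.035 0.037 0 0.0876;0 0 0 0.035 0.037 0 0.0876;0 0 0 0.035 0.037 0 0.0876"}}

```text
t: 2.15
eef_pos: [0.6334, -0.08, 0.2082]
ee_rot: [3.142, 0.0, -0.3]
force: [0.1, 1.0, 0.6]
width: 0.0875
gripper_force: 0.0
```

```bash
python3 - <<'E'
from h import *
s=arm.get_state();p,d=arm.grab_frame("wrist");cv2.imwrite("pics/w1.png",p)
print(s['eef_pos'],s['ee_rot'],s['qd'].__abs__().max() if hasattr(s['qd'],'__abs__') else s['qd'])
P=ring(cloud(cam("wrist",s),d),(.637,-.0955),.04,.027,.034,0)
print(len(P),P[:,2].mean(),cv2.minEnclosingCircle(P[:,:2].astype(np.float32)))
go(.637,-.0955,.2,-.3)
E
```

```text
[ 0.6334 -0.08    0.2082] [ 3.1416  0.0003 -0.2999] 0.6614638181421807
811 0.030607609366494433 ((0.6378294825553894, -0.09290587157011032), 0.029978647828102112)
t 2.2 shift(before turn) [0.0052 0.0099 0.0075] turn z deg -0.11031611181674986 rot [ 3.1396  0.0003 -0.3019] q6 1.095474933044477
shift(after turn) [0.0051 0.0099 0.0075]
```

View pics/w1.png

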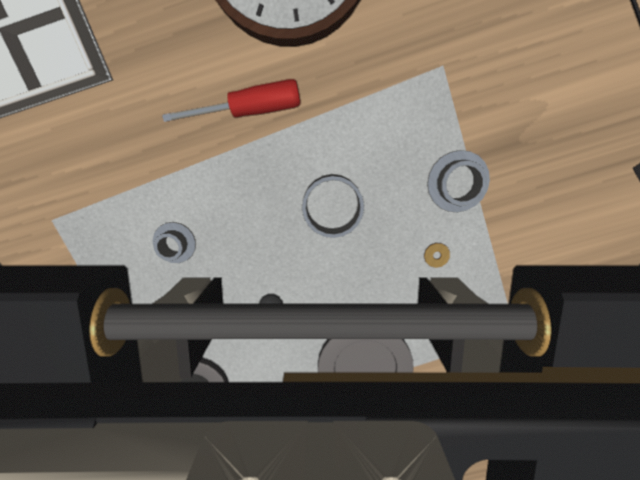

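The wrist view shows the case at (333,206), large back (458,181), ball (271,299), and holder (365,350). I'll descend partway and check.

>>> {"fn": "move_arm", "kwargs": {"rows": "0 0 0 0.0025 0.0045 0.025 0.0876;0 0 0 0.0025 0.0045 0.04 0.0876;0 0 0 0 0 0.04 0.0876;0 0 0 0 0 0.03 0.0876;0 0 0 0 0 0 0.0876;0 0 0 0 0 0 0.0876"}}

```text
t: 2.95
eef_pos: [0.6358, -0.0884, 0.0746]
ee_rot: [-3.141, -0.001, -0.299]
force: [-0.8, -0.1, 0.9]
width: 0.088
gripper_force: 0.0
```

```bash
python3 - <<'E'
from h import *
s=arm.get_state();p,d=arm.grab_frame("wrist");cv2.imwrite("pics/w2.png",p)
P=ring(cloud(cam("wrist",s),d),(.637,-.0945),.04,.027,.034,0)
c=cv2.minEnclosingCircle(P[:,:2].astype(np.float32));print(s['eef_pos'],len(P),c,P[:,2].mean())
go(*c[0],.018)
E
```

```text
[ 0.6358 -0.0884  0.0746] 1980 ((0.6379268169403076, -0.09310604631900787), 0.029989613220095634) 0.03051622769661702
t 3.0 shift(before turn) [0.003 0.004 0.057] turn z deg None rot [-3.141  -0.0022 -0.2994] q6 1.1054977618722506
```

>>> {"fn": "move_arm", "kwargs": {"rows": "0 0 0 0.003 0.004 0.02 0.0876;0 0 0 0 0 0.02 0.0876;0 0 0 0 0 0.016 0.0876;0 0 0 0 0 0 0.0876;0 0 0 0 0 0 0.05;0 0 0 0 0 0 0.05;0 0 0 0 0 0 0.05;0 0 0 0 0 0 0.05", "squeeze": 25}}

```text
t: 4.0
eef_pos: [0.6369, -0.0931, 0.0177]
ee_rot: [-3.141, -0.0, -0.3]
force: [-0.7, -0.6, 0.7]
width: 0.0535
gripper_force: 0.0
```

```bash
python3 - <<'E'
from h import *
s=arm.get_state();p,d=arm.grab_frame("scene");cv2.imwrite("pics/s1.png",cv2.resize(p[150:330,150:390],None,fx=3,fy=3))
print(s['width'],s['gripper_force'],s['eef_pos'])
E
```

```text
0.053480566421655266 0.0 [ 0.6369 -0.0931  0.0177]
```

View pics/s1.png

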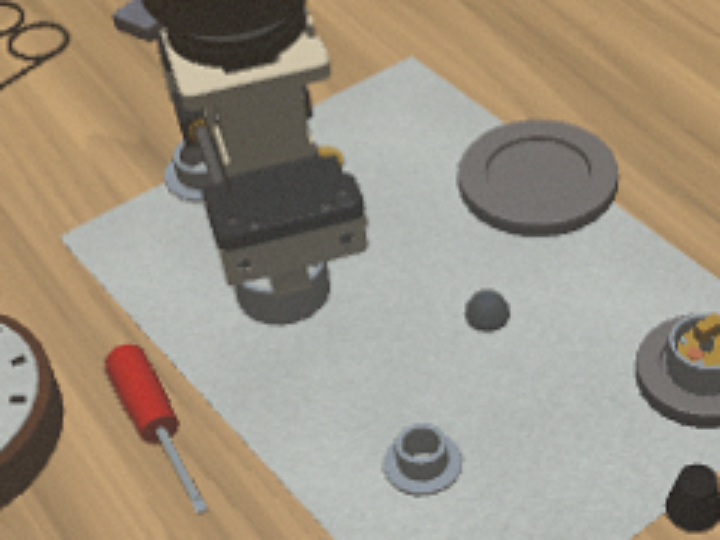

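```bash
python3 - <<'E'
from h import *
a,_=arm.grab_frame("scene");b,_=arm.grab_frame("side")
z=lambda p,x,y:cv2.convertScaleAbs(cv2.resize(p[y:y+80,x:x+60],(400,533),interpolation=cv2.INTER_CUBIC),alpha=1.6)
cv2.imwrite("pics/s2.png",np.hstack([z(a,212,190),z(b,378,250)]))
p,d=arm.grab_frame("wrist");cv2.imwrite("pics/w3.png",p)
print(arm.get_state()['width'])
E
```

```text
0.0503531017574973
```

View pics/s2.png

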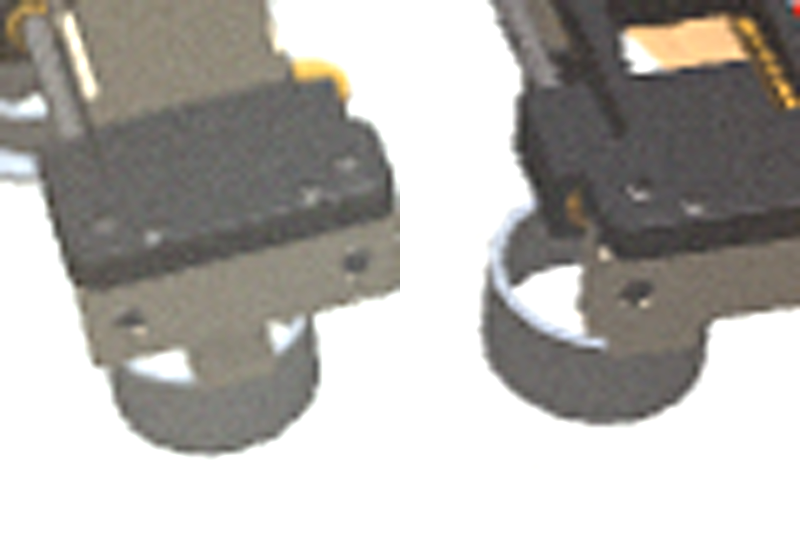

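The finger ends about at the rim (left panel about (230,385)), and the width passed below 60 mm without contact. So the tips are probably higher than assumed; I'll measure from depth.

```bash
python3 - <<'E'
from h import *
print(arm.finger_overhang, arm.get_state()['eef_pos'])
n="scene"
p,d=arm.grab_frame(n);C=cloud(cam(n),d)
for v in range(236,262):print(v,C[v,246],p[v,246],C[v,240],)
E
```

```text
0.008 [ 0.6367 -0.0931  0.0174]
236 [ 0.6665 -0.0107  0.11  ] [81 87 92] [ 0.676  -0.0121  0.1147]
237 [ 0.6669 -0.0104  0.1083] [78 85 88] [ 0.6751 -0.015   0.1097]
238 [ 0.6661 -0.0128  0.1037] [78 85 91] [ 0.6762 -0.0132  0.1095]
239 [ 0.6671 -0.0114  0.1031] [84 92 94] [ 0.6765 -0.0134  0.1073]
240 [ 0.6485 -0.0543  0.0558] [77 85 89] [ 0.6767 -0.0136  0.105 ]
241 [ 0.6483 -0.0555  0.0522] [80 85 89] [ 0.6768 -0.0141  0.1024]
242 [ 0.6482 -0.0565  0.049 ] [76 83 86] [ 0.6581 -0.0596  0.0526]
243 [ 0.6487 -0.0561  0.0471] [76 82 85] [ 0.6592 -0.0576  0.0524]
244 [ 0.6492 -0.0558  0.0451] [79 85 91] [ 0.6593 -0.0583  0.0495]
245 [ 0.6494 -0.0561  0.0425] [80 90 93] [ 0.6593 -0.0592  0.0462]
246 [ 0.6495 -0.0567  0.0395] [80 84 91] [ 0.6583 -0.0624  0.0405]
247 [ 0.6495 -0.0574  0.0364] [81 85 87] [ 0.6551 -0.071   0.029 ]
248 [ 0.6464 -0.0654  0.0254] [80 83 83] [ 0.6554 -0.0713  0.0264]
249 [ 0.6464 -0.0662  0.0222] [77 83 81] [ 0.6552 -0.0725  0.0227]
250 [ 0.6471 -0.0653  0.0208] [80 85 83] [ 0.6557 -0.0722  0.0206]
251 [ 0.647  -0.0664  0.0172] [78 80 79] [ 0.6565 -0.0713  0.0192]
252 [ 0.6469 -0.0675  0.0136] [82 85 85] [ 0.6554 -0.0749  0.0129]
253 [ 0.6472 -0.0676  0.011 ] [75 80 77] [ 0.6561 -0.0739  0.0116]
254 [ 0.6475 -0.0677  0.0085] [78 84 86] [ 0.6569 -0.0731  0.0101]
255 [ 0.6479 -0.0677  0.0061] [76 80 82] [ 0.6575 -0.0726  0.0083]
256 [ 0.6485 -0.0672  0.0042] [76 78 78] [ 0.6576 -0.0732  0.0052]
257 [ 0.6483 -0.0684  0.0004] [69 69 72] [ 0.6578 -0.0737  0.0022]
258 [ 0.6498 -0.0657  0.001 ] [169 171 171] [ 0.6588 -0.0722  0.0014]
259 [ 0.6508 -0.0644 -0.    ] [183 187 183] [ 0.6599 -0.0704  0.0009]
260 [ 0.6518 -0.0628 -0.0006] [184 185 183] [ 0.6608 -0.0692 -0.0002]
261 [ 0.6542 -0.058   0.0023] [182 185 182] [ 0.662  -0.0671 -0.0002]
```

View pics/w3.png

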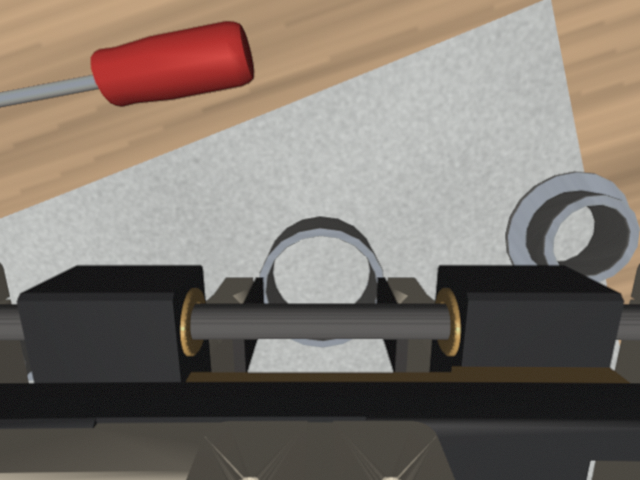

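Finding: the lower edge of the finger's back is at z about 0.035 while the TCP reads 0.0175, so the real tips are well above the stated place. I'll open and measure the tip height with the fingers clear.

>>> {"fn": "move_arm", "kwargs": {"rows": "0 0 0 0 0 0 0.0876;0 0 0 0 0 0 0.0876;0 0 0 0 0 0 0.0876;0 0 0 0 0 0 0.0876;0 0 0 0 0 0 0.0876"}}

```text
t: 4.88
eef_pos: [0.6367, -0.0932, 0.0174]
ee_rot: [3.142, 0.0, -0.3]
force: [0.1, 0.5, -0.5]
width: 0.087
gripper_force: 0.0
```

```bash
cat >> h.py <<'E'
def tips(n,excl=.034):
    s=arm.get_state();p,d=arm.grab_frame(n);C=cloud(cam(n),d)
    L=R.from_euler('xyz',s['ee_rot']).inv().apply((C-s['eef_pos']).reshape(-1,3)) # tool coords
    ok=np.isfinite(L[:,0])&(abs(L[:,0])<.012)&(abs(L[:,1])<.075)&(abs(L[:,1])>excl)&(C.reshape(-1,3)[:,2]>.006)
    L=L[ok];print(n,s['eef_pos'],s['width'])
    for sg in(-1,1):
        Q=L[L[:,1]*sg>0];Q=Q[np.argsort(-Q[:,2])][:12]
        print(sg,len(Q));print(Q[::3])
E
python3 -c "
from h import *
tips('scene');tips('side')"
```

```text
scene [ 0.6367 -0.0932  0.0174] 0.08695713355859315
-1 12
[[ 0.0079 -0.056  -0.0186]
 [ 0.0025 -0.0569 -0.0201]
 [-0.0045 -0.0581 -0.0211]
 [-0.0034 -0.0559 -0.022 ]]
1 0
[]
side [ 0.6367 -0.0932  0.0174] 0.08743997392425867
-1 12
[[-0.0091 -0.0434 -0.018 ]
 [-0.0037 -0.0432 -0.0196]
 [-0.0095 -0.043  -0.021 ]
 [-0.0106 -0.0581 -0.0221]]
1 12
[[ 0.0085  0.0574 -0.0176]
 [-0.0048  0.06   -0.0209]
 [ 0.0002  0.06   -0.0222]
 [-0.0109  0.0517 -0.023 ]]
```

The tips lie 17.5 mm behind the reported TCP, seen by both cameras, so the stated 8 mm ahead doesn't hold. From here I use tip_z = TCP_z + 0.0175 and lower further to grasp the case.

>>> {"fn": "move_arm", "kwargs": {"rows": "0 0 0 0 0 0.01 0.0876;0 0 0 0 0 0.014 0.0876;0 0 0 0 0 0 0.0876;0 0 0 0 0 0 0.05;0 0 0 0 0 0 0.05;0 0 0 0 0 0 0.05;0 0 0 0 0 0 0.05;0 0 0 0 0 0 0.05", "squeeze": 25}}

```text
t: 5.98
eef_pos: [0.6369, -0.0932, -0.0063]
ee_rot: [-3.141, -0.0, -0.3]
force: [-0.2, -0.2, 2.0]
width: 0.0601
gripper_force: 25.0
```

>>> {"fn": "move_arm", "kwargs": {"rows": "0 0 0 0 0 -0.03 0.05;0 0 0 0 0 -0.03 0.05;0 0 0 -0.0365 0.008 0 0.05;0 0 0 -0.05 0.0107 0 0.05;0 0 0 -0.05 0.0107 0 0.05;0 0 0 -0.05 0.0106 0 0.05;0 0 0 0 0 0 0.05;0 0 0 0 0 0 0.05"}}

```text
t: 6.98
eef_pos: [0.4475, -0.0761, 0.0539]
ee_rot: [-3.141, -0.002, -0.299]
force: [0.3, 0.3, -0.8]
width: 0.0601
gripper_force: 25.0
```

```bash
python3 - <<'E'
from h import *
for n in("scene","side"):
    s=arm.get_state();p,d=arm.grab_frame(n);C=cloud(cam(n),d);print(s['eef_pos'],s['width'],s['force'])
    P=ring(C,(.447,-.0765),.04,.078,.09,0);print(n,len(P),cv2.minEnclosingCircle(P[:,:2].astype(np.float32)) if len(P)>3 else 0)
    P=ring(C,(.447,-.0765),.07,.0115,.016,0);print('holder',len(P),cv2.minEnclosingCircle(P[:,:2].astype(np.float32)))
    z=p[130:310,240:480] if n=="scene" else p[220:400,200:440]
    cv2.imwrite(f"/tmp/{n}z.png",cv2.resize(z,(400,300)))
cv2.imwrite("pics/s3.png",np.hstack([cv2.imread(f"/tmp/{n}z.png") for n in("scene","side")]))
E
```

```text
[ 0.4475 -0.0761  0.0539] 0.0601359865250993 [ 0.3129  0.2819 -0.7868]
scene 115 ((0.4598568379878998, -0.07352305948734283), 0.031064948067069054)
holder 581 ((0.4492214620113373, -0.07536403089761734), 0.05426964536309242)
[ 0.4479 -0.0761  0.0538] 0.06028843553940879 [ 0.2455 -0.1669 -0.3636]
side 0 0
holder 880 ((0.44708356261253357, -0.07835043966770172), 0.053805019706487656)
```

View pics/s3.png

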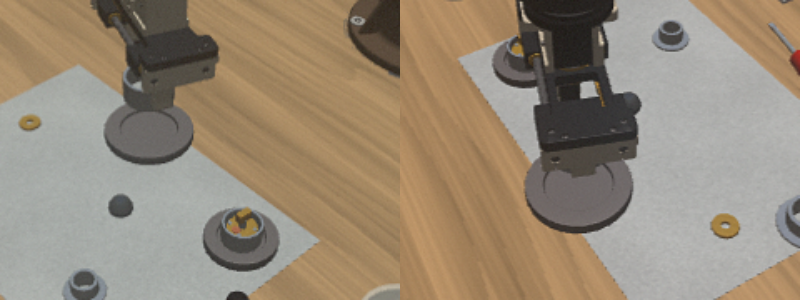

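The scene panel shows the case held above the holder (case at (145,85), holder (150,130)). I'll check the case centre with the wrist view.

```bash
python3 - <<'E'
from h import *
s=arm.get_state();p,d=arm.grab_frame("wrist");C=cloud(cam("wrist",s),d)
L=R.from_euler('xyz',s['ee_rot']).inv().apply((C-s['eef_pos']).reshape(-1,3));L=L[np.isfinite(L[:,0])]
# case rim: 30 mm above underside; tip 11 above underside, tool z about -.036
for a in(-.034,-.036,-.038):
    P=L[(abs(L[:,2]-a)<.002)&(L[:,0]>.008)&(L[:,0]<.05)&(abs(L[:,1])<.029)];print(a,len(P),circ(P[:,:2]) if len(P)>5 else '')
W=C.reshape(-1,3);W=W[np.isfinite(W[:,0])];P=W[(abs(W[:,2]-.0135)<.002)&(np.hypot(W[:,0]-.448,W[:,1]+.077)<.06)]
print(len(P),cv2.minEnclosingCircle(P[:,:2].astype(np.float32)) if len(P)>5 else '')
P=P[np.hypot(P[:,0]-.448,P[:,1]+.077)>.052];print(circ(P[:,:2]) if len(P)>5 else '')
E
```

```text
-0.034 371 (array([ 0.0034, -0.0009]), np.float64(0.02706915917047519))
-0.036 1765 (array([ 0.0023, -0.001 ]), np.float64(0.026955740791578888))
-0.038 1689 (array([ 0.0018, -0.001 ]), np.float64(0.02719793695555861))
8554 ((0.4497406482696533, -0.07542996108531952), 0.05395525321364403)
(array([ 0.449 , -0.0759]), np.float64(0.05246409067285418))
```

>>> {"fn": "move_arm", "kwargs": {"rows": "0 0 0 -0.001 0 0.02 0.05;0 0 0 0 0 0.02 0.05;0 0 0 0 0 0.008 0.05;0 0 0 0 0 0.0035 0.05;0 0 0 0 0 0 0.05;0 0 0 0 0 0 0.05"}}

```text
t: 7.88
eef_pos: [0.4463, -0.0759, 0.0023]
ee_rot: [-3.141, -0.001, -0.3]
force: [-0.8, 0.3, -1.1]
width: 0.0602
gripper_force: 25.0
```

>>> {"fn": "move_arm", "kwargs": {"rows": "0 0 0 0 0 0 0.0876;0 0 0 0 0 0 0.0876;0 0 0 0 0 0 0.0876;0 0 0 0 0 0 0.0876;0 0 0 0 0 -0.04 0.0876;0 0 0 0 0 -0.05 0.0876;0 0 0 0 0 -0.05 0.0876;0 0 0 0 0 -0.05 0.0876"}}

```text
t: 8.88
eef_pos: [0.4454, -0.076, 0.1936]
ee_rot: [-3.141, -0.0, -0.3]
force: [1.4, 0.9, -0.4]
width: 0.0879
gripper_force: 0.0
```

>>> {"fn": "move_arm", "kwargs": {"rows": "0 0 0 0.009 -0.045 0 0.06;0 0 0 0.009 -0.045 0 0.06;0 0 0 0.009 -0.045 0 0.05;0 0 0 0.009 -0.045 0 0.05;0 0 0 0.009 -0.045 0 0.05;0 0 0 0.009 -0.045 0 0.05;0 0 0 0.009 -0.045 0 0.05;0 0 0 0.009 -0.045 0 0.05"}}

```text
t: 9.88
eef_pos: [0.6214, 0.248, 0.1916]
ee_rot: [3.141, 0.0, -0.3]
force: [0.1, 0.9, 0.3]
width: 0.0504
gripper_force: 0.0
```

>>> {"fn": "move_arm", "kwargs": {"rows": "0 0 0 0 0 0.03 0.05;0 0 0 0 0 0.03 0.05;0 0 0 0 0 0 0.05;0 0 0 0 0 0 0.05"}}

```text
t: 10.38
eef_pos: [0.6215, 0.2468, 0.133]
ee_rot: [-3.141, -0.001, -0.3]
force: [1.3, -0.8, 1.2]
width: 0.0503
gripper_force: 0.0
```

```bash
python3 - <<'E'
from h import *
for n in("scene","side"):
    p,d=arm.grab_frame(n);C=cloud(cam(n),d)
    P=ring(C,(.448,-.0765),.045,.034,.042,0);print(n,len(P),P[:,2].min(),P[:,2].max(),cv2.minEnclosingCircle(P[:,:2].astype(np.float32)))
s=arm.get_state();p,d=arm.grab_frame("wrist");C=cloud(cam("wrist",s),d);cv2.imwrite("pics/w4.png",p);print(s['eef_pos'],s['qd'])
P=ring(C,(.623,.251),.03,.043,.05,0);print(len(P),cv2.minAreaRect(P[:,:2].astype(np.float32)*1000))
P=ring(C,(.623,.251),.04,.016,.0205,0);print(len(P),cv2.minEnclosingCircle(P[:,:2].astype(np.float32)))
E
```

```text
scene 124 0.03426729282737917 0.040353528490968626 ((0.44710490107536316, -0.07682253420352936), 0.030953433364629745)
side 277 0.0340046975170728 0.04046132901189503 ((0.4460894763469696, -0.07767276465892792), 0.03023933805525303)
[0.6218 0.247  0.1337] [-0.0006 -0.0016 -0.0051 -0.0022  0.004   0.0019]
241 ((624.1248779296875, 253.70591735839844), (8.032561302185059, 16.11126136779785), 73.15840148925781)
1929 ((0.6238182783126831, 0.2541022002696991), 0.022091761231422424)
```

View pics/w4.png

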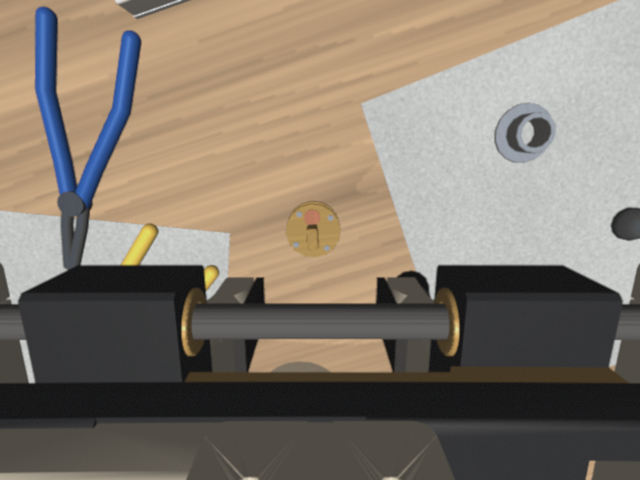

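The wrist view shows the movement at (313,229) with its key along image-vertical, so the yaw fits. The case sits in the recess with its rim at about 0.038.

>>> {"fn": "move_arm", "kwargs": {"rows": "0 0 0 0.0003 -0.0064 0.03 0.05;0 0 0 0 0 0.04 0.05;0 0 0 0 0 0.035 0.05;0 0 0 0 0 0.016 0.05;0 0 0 0 0 0 0.05;0 0 0 0 0 0 0.05"}}

```text
t: 11.28
eef_pos: [0.6243, 0.2534, 0.0127]
ee_rot: [-3.14, -0.002, -0.3]
force: [-0.2, -0.8, 0.8]
width: 0.0502
gripper_force: 0.0
```

>>> {"fn": "move_arm", "kwargs": {"rows": "0 0 0 0 0 0 0;0 0 0 0 0 0 0;0 0 0 0 0 0 0;0 0 0 0 0 0 0;0 0 0 0 0 0 0;0 0 0 0 0 0 0;0 0 0 0 0 0 0", "squeeze": 25}}

```text
t: 12.15
eef_pos: [0.6231, 0.2527, 0.0109]
ee_rot: [3.142, -0.0, -0.3]
force: [0.4, 0.3, 0.7]
width: 0.0076
gripper_force: 25.0
```

>>> {"fn": "move_arm", "kwargs": {"rows": "0 0 0 0 0 -0.02 0;0 0 0 0 0 -0.04 0;0 0 0 0 0 -0.04 0;0 0 0 -0.0067 0.0367 0 0;0 0 0 -0.01 0.055 0 0;0 0 0 -0.01 0.055 0 0;0 0 0 -0.01 0.055 0 0;0 0 0 -0.01 0.055 0 0"}}

```text
t: 13.15
eef_pos: [0.5013, 0.0197, 0.1107]
ee_rot: [3.142, 0.0, -0.3]
force: [1.9, -1.3, -2.3]
width: 0.008
gripper_force: 25.0
```

>>> {"fn": "move_arm", "kwargs": {"rows": "0 0 0 -0.01 0.055 0 0;0 0 0 -0.014 0.055 0 0;0 0 0 0 0 0 0;0 0 0 0 0 0 0;0 0 0 0 0 0 0"}}

```text
t: 13.78
eef_pos: [0.4478, -0.0761, 0.1109]
ee_rot: [-3.141, -0.0, -0.299]
force: [-0.5, 0.6, -1.4]
width: 0.0078
gripper_force: 25.0
```

```bash
cat > look.py <<'E'
from h import *
import sys
def view(name,cx=.4475,cy=-.0765):
    out=[]
    for n in("scene","side"):
        p,d=arm.grab_frame(n);m=arm.camera_model(n)
        q=m['camera_from_world']@[cx,cy,.06,1];u=(m['mtx']@(q[:3]/q[2]))[:2].astype(int)
        x=max(u[0]-60,0);y=max(u[1]-70,0);out.append(cv2.convertScaleAbs(cv2.resize(p[y:y+140,x:x+120],(400,466),interpolation=cv2.INTER_CUBIC),alpha=1.5))
    cv2.imwrite(f"pics/{name}.png",np.hstack(out))
E
python3 - <<'E'
from look import *
s=arm.get_state();p,d=arm.grab_frame("wrist");C=cloud(cam("wrist",s),d)
print(s['eef_pos'],s['force'],s['width'])
W=C.reshape(-1,3);W=W[np.isfinite(W[:,0])]
P=W[(abs(W[:,2]-.038)<.002)&(np.hypot(W[:,0]-.4475,W[:,1]+.0765)<.035)];print('case rim',len(P),circ(P[:,:2]),cv2.minEnclosingCircle(P[:,:2].astype(np.float32)))
L=R.from_euler('xyz',s['ee_rot']).inv().apply(C.reshape(-1,3)-s['eef_pos'])
# body top should be 12 mm ahead of tips: tool z about -.0055
P=L[(abs(L[:,2]+.0065)<.003)&(np.hypot(L[:,0],L[:,1])<.03)];print('body',len(P),P[:,2].mean(),cv2.minEnclosingCircle(P[:,:2].astype(np.float32)))
A=np.c_[P[:,:2],np.ones(len(P))];print('tilt',np.linalg.lstsq(A,P[:,2],rcond=None)[0])
view("v1")
E
```

```text
[ 0.4478 -0.0761  0.1109] [-0.547   0.5718 -1.4318] 0.007816732877900653
case rim 871 (array([ 0.4477, -0.0752]), np.float64(0.02763878161375247)) ((0.4473430812358856, -0.07523182779550552), 0.02999149076640606)
body 1993 -0.008184100487889291 ((0.011684386059641838, -0.0009628888219594955), 0.018421625718474388)
tilt [ 0.0394 -0.0009 -0.0087]
```

View pics/v1.png

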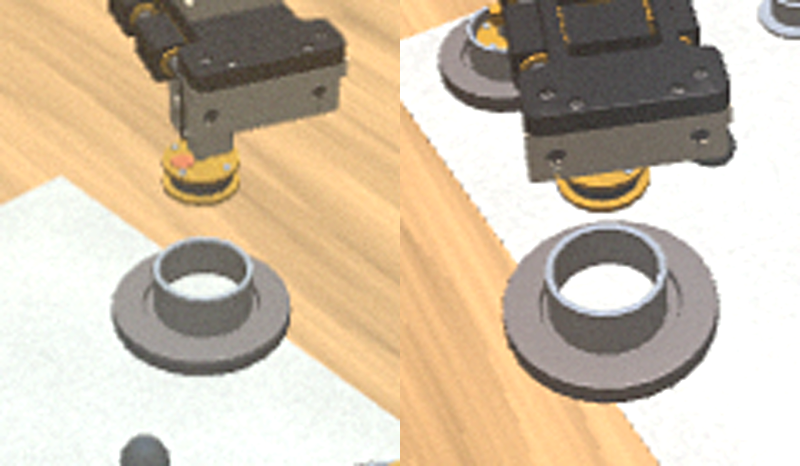

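The movement hangs upright on its key, and the case is seated flat in the recess. Quick check of the movement's fore-aft offset in the hand.

```bash
python3 - <<'E'
from h import *
s=arm.get_state();p,d=arm.grab_frame("wrist");C=cloud(cam("wrist",s),d)
L=R.from_euler('xyz',s['ee_rot']).inv().apply(C.reshape(-1,3)-s['eef_pos']);L=L[np.isfinite(L[:,0])]
P=L[(abs(L[:,1])<.04)&(L[:,0]>0)&(L[:,0]<.05)&(L[:,2]<.03)&(L[:,2]>-.03)]
for z in np.arange(-.024,.02,.003):
    Q=P[(P[:,2]>=z)&(P[:,2]<z+.003)]
    if len(Q)>3:print(round(z,4),len(Q),'x',np.percentile(Q[:,0],[2,98]),'y',np.percentile(Q[:,1],[1,99]))
Q=P[(P[:,2]>-.012)&(P[:,2]<-.004)&(abs(P[:,1])<.02)]
import collections
E=[Q[abs(Q[:,1]-y)<.0015][:,0].max() for y in np.arange(-.015,.016,.005)];print(E)
E
```

```text
-0.024 99 x [0.0075 0.0112] y [-0.0138  0.0118]
-0.021 45 x [0.0076 0.0099] y [-0.0083  0.0063]
-0.012 362 x [0.0062 0.0193] y [-0.0163  0.0142]
-0.009 1693 x [0.0049 0.0214] y [-0.017   0.0152]
-0.006 38 x [0.0143 0.0222] y [-0.0178  0.013 ]
0.003 228 x [0.0089 0.0214] y [-0.0207  0.0186]
0.006 254 x [0.0085 0.0221] y [-0.0209  0.0188]
0.009 10 x [0.0132 0.0219] y [-0.0143  0.0164]
[np.float64(0.01774982791734995), np.float64(0.02085266795692512), np.float64(0.021949626062203374), np.float64(0.02245074728393918), np.float64(0.021264112764940907), np.float64(0.020028156345947252), np.float64(0.016506458080415176)]
```

>>> {"fn": "move_arm", "kwargs": {"rows": "0 0 0 0 0 0.03 0;0 0 0 0 0 0.025 0;0 0 0 0 0 0.018 0;0 0 0 0 0 0.01 0;0 0 0 0 0 0.0045 0;0 0 0 0 0 0 0;0 0 0 0 0 0 0"}}

```text
t: 14.85
eef_pos: [0.4477, -0.0766, 0.0239]
ee_rot: [-3.141, -0.001, -0.3]
force: [-0.2, -0.8, -1.8]
width: 0.008
gripper_force: 25.0
```

>>> {"fn": "move_arm", "kwargs": {"rows": "0 0 0 0 0 0.0015 0;0 0 0 0 0 0 0;0 0 0 0 0 0 0.04;0 0 0 0 0 0 0.04;0 0 0 0 0 0 0.04;0 0 0 0 0 -0.03 0.04;0 0 0 0 0 -0.05 0.04;0 0 0 0 0 -0.05 0.04"}}

```text
t: 15.85
eef_pos: [0.4469, -0.0768, 0.1533]
ee_rot: [3.141, 0.0, -0.3]
force: [0.8, 0.6, -0.4]
width: 0.04
gripper_force: 0.0
```

>>> {"fn": "move_arm", "kwargs": {"rows": "0 0 0 0.035 0.014 0 0.0876;0 0 0 0.035 0.014 0 0.0876;0 0 0 0.035 0.014 0 0.0876;0 0 0 0.035 0.014 0 0.0876;0 0 0 0.035 0.014 0 0.0876;0 0 0 0.034 0.015 0 0.0876;0 0 0 0 0 0 0.0876;0 0 0 0 0 0 0.0876"}}

```text
t: 16.85
eef_pos: [0.6211, -0.2196, 0.1513]
ee_rot: [3.142, 0.001, -0.3]
force: [0.0, 0.2, 0.7]
width: 0.0875
gripper_force: 0.0
```

```bash
python3 - <<'E'
from look import *
s=arm.get_state();p,d=arm.grab_frame("wrist");C=cloud(cam("wrist",s),d);print(s['eef_pos'],s['width'])
P=ring(C,(.622,-.22),.035,.0215,.027,0);print('collar',len(P),cv2.minEnclosingCircle(P[:,:2].astype(np.float32)))
P=ring(C,(.622,-.22),.04,.006,.0105,0);print('flange',len(P),cv2.minEnclosingCircle(P[:,:2].astype(np.float32)))
for n in("scene","side"):
    p,d=arm.grab_frame(n);C=cloud(cam(n),d)
    P=ring(C,(.4475,-.0765),.03,.05,.065,0);print(n,'key',len(P),P[:,2].max(),cv2.minAreaRect(P[:,:2].astype(np.float32)*1000))
view("v2")
E
```

```text
[ 0.6211 -0.2196  0.1513] 0.08745405656521124
collar 883 ((0.6219101548194885, -0.21918362379074097), 0.02204008586704731)
flange 1675 ((0.6219267249107361, -0.21918442845344543), 0.03092493675649166)
scene key 41 0.05771239087867641 ((447.9872741699219, -76.8292465209961), (10.316088676452637, 15.962523460388184), 73.19581604003906)
side key 61 0.059533265748836994 ((447.0091247558594, -78.85905456542969), (9.542130470275879, 14.668110847473145), 64.00979614257812)
```

View pics/v2.png

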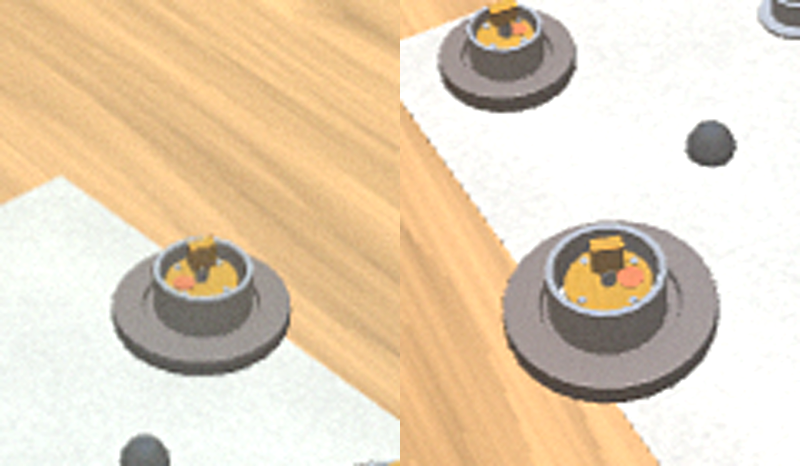

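The movement sits level in the case with the key up, at (205,250) and (607,250) in the two panels. Now the large back.

>>> {"fn": "move_arm", "kwargs": {"rows": "0 0 0 0.001 0 0.04 0.0876;0 0 0 0 0 0.05 0.0876;0 0 0 0 0 0.04 0.0876;0 0 0 0 0 0.02 0.0876;0 0 0 0 0 0.0075 0.0876;0 0 0 0 0 0 0.0876"}}

```text
t: 17.85
eef_pos: [0.6229, -0.2198, -0.0053]
ee_rot: [3.142, -0.0, -0.3]
force: [-0.0, -0.3, 0.3]
width: 0.0876
gripper_force: 0.0
```

>>> {"fn": "move_arm", "kwargs": {"rows": "0 0 0 0 0 0 0.03;0 0 0 0 0 0 0.03;0 0 0 0 0 0 0.03;0 0 0 0 0 0 0.03;0 0 0 0 0 0 0.03;0 0 0 0 0 0 0.03", "squeeze": 20}}

```text
t: 18.6
eef_pos: [0.6227, -0.22, -0.0055]
ee_rot: [3.142, 0.0, -0.3]
force: [-0.3, -0.0, 1.4]
width: 0.0427
gripper_force: 20.0
```

>>> {"fn": "move_arm", "kwargs": {"rows": "0 0 0 0 0 -0.03 0.03;0 0 0 0 0 -0.05 0.03;0 0 0 0 0 -0.04 0.03;0 0 0 -0.04 -0.016 0 0.03;0 0 0 -0.045 -0.018 0 0.03;0 0 0 -0.045 -0.018 0 0.03;0 0 0 -0.045 -0.018 0 0.03;0 0 0 -0.0345 -0.0154 0 0.03"}}

```text
t: 19.6
eef_pos: [0.4461, -0.0758, 0.1143]
ee_rot: [-3.141, 0.0, -0.3]
force: [0.5, 0.3, -0.8]
width: 0.0427
gripper_force: 20.0
```

>>> {"fn": "move_arm", "kwargs": {"rows": "0 0 0 0 0 0 0.03;0 0 0 0 0 0 0.03;0 0 0 0 0 0 0.03"}}

```text
t: 19.98
eef_pos: [0.4485, -0.0768, 0.1143]
ee_rot: [3.141, 0.0, -0.301]
force: [0.4, -1.0, -1.3]
width: 0.0431
gripper_force: 20.0
```

```bash
python3 - <<'E'
from look import *
s=arm.get_state();p,d=arm.grab_frame("wrist");C=cloud(cam("wrist",s),d);print(s['eef_pos'],s['width'],s['force'])
L=R.from_euler('xyz',s['ee_rot']).inv().apply(C.reshape(-1,3)-s['eef_pos']);L=L[np.isfinite(L[:,0])]
P=L[(abs(L[:,1])<.04)&(L[:,0]>0.005)&(L[:,0]<.05)&(L[:,2]<.01)&(L[:,2]>-.022)]
for z in np.arange(-.022,.008,.003):
    Q=P[(P[:,2]>=z)&(P[:,2]<z+.003)]
    if len(Q)>3:print(round(z,4),len(Q),'x',np.percentile(Q[:,0],[2,99.5]),'y',np.percentile(Q[:,1],[1,99]))
F=P[(P[:,0]>.025)];print('flange',len(F),np.median(F[:,2]),'tilt',np.linalg.lstsq(np.c_[F[:,:2],np.ones(len(F))],F[:,2],rcond=None)[0])
view("v3")
E
```

```text
[ 0.4485 -0.0768  0.1143] 0.04307753671065136 [ 0.3992 -1.0467 -1.3303]
-0.022 211 x [0.0063 0.0211] y [-0.0254  0.0231]
-0.019 167 x [0.0078 0.0277] y [-0.0199  0.0224]
-0.016 2845 x [0.008  0.0295] y [-0.0281  0.0262]
-0.013 81 x [0.0104 0.03  ] y [-0.0292  0.0262]
flange 597 -0.01431938553174072 tilt [ 0.1435  0.0047 -0.0181]
```

View pics/v3.png

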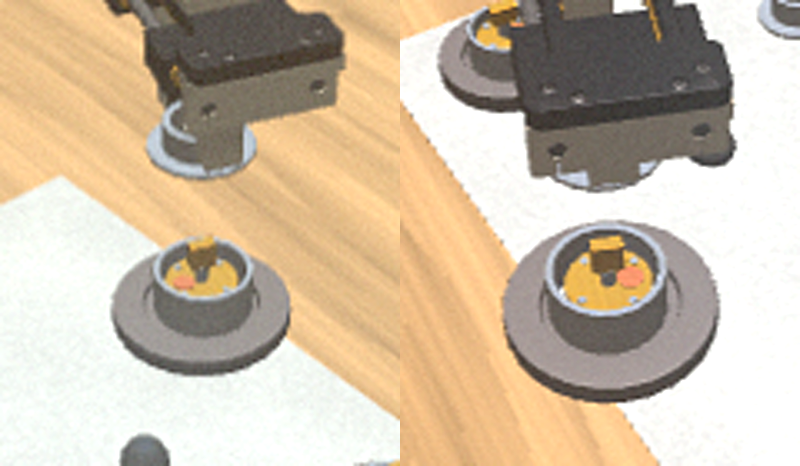

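The back is held level above the clock, flange visible at (205,150). It is centred, so I lower it.

>>> {"fn": "move_arm", "kwargs": {"rows": "0 0 0 0 0 0.03 0.03;0 0 0 0 0 0.025 0.03;0 0 0 0 0 0.015 0.03;0 0 0 0 0 0.008 0.03;0 0 0 0 0 0.004 0.03;0 0 0 0 0 0 0.03;0 0 0 0 0 0 0.03"}}

```text
t: 21.0
eef_pos: [0.4482, -0.0764, 0.0328]
ee_rot: [-3.141, -0.001, -0.3]
force: [-0.6, -0.1, -0.1]
width: 0.0427
gripper_force: 20.0
```

>>> {"fn": "move_arm", "kwargs": {"rows": "0 0 0 0 0 0.002 0.03;0 0 0 0 0 0.0015 0.03;0 0 0 0 0 0 0.03;0 0 0 0 0 0 0.03"}}

```text
t: 21.5
eef_pos: [0.4478, -0.0765, 0.0289]
ee_rot: [3.142, -0.0, -0.3]
force: [0.3, -0.2, -0.9]
width: 0.0426
gripper_force: 20.0
```

>>> {"fn": "move_arm", "kwargs": {"rows": "0 0 0 0 0 0 0.06;0 0 0 0 0 0 0.06;0 0 0 0 0 0 0.06;0 0 0 0 0 0 0.06;0 0 0 0 0 -0.04 0.06;0 0 0 0 0 -0.05 0.06;0 0 0 0 0 -0.05 0.06;0 0 0 0 0 0 0.06"}}

```text
t: 22.5
eef_pos: [0.4504, -0.0762, 0.1729]
ee_rot: [-3.138, -0.007, -0.299]
force: [-0.5, 0.2, -1.1]
width: 0.0601
gripper_force: 0.0
```

>>> {"fn": "move_arm", "kwargs": {"rows": "0 0 0 -0.0125 -0.0475 0 0.05;0 0 0 -0.0125 -0.0475 0 0.05;0 0 0 -0.0125 -0.0475 0 0.05;0 0 0 -0.0125 -0.0475 0 0.05;0 0 0 -0.0125 -0.0475 0 0.05;0 0 0 -0.0125 -0.0475 0 0.05;0 0 0 -0.0125 -0.0475 0 0.05;0 0 0 -0.0125 -0.0475 0 0.05"}}

```text
t: 23.5
eef_pos: [0.464, 0.3174, 0.168]
ee_rot: [3.141, 0.001, -0.3]
force: [0.8, -0.7, -0.2]
width: 0.0503
gripper_force: 0.0
```

>>> {"fn": "move_arm", "kwargs": {"rows": "0 0 0 0 0 0 0.05;0 0 0 0 0 0 0.05;0 0 0 0 0 0 0.05"}}

```text
t: 23.88
eef_pos: [0.4644, 0.315, 0.1686]
ee_rot: [3.141, 0.0, -0.301]
force: [-0.1, -0.2, 0.4]
width: 0.0502
gripper_force: 0.0
```

```bash
python3 - <<'E'
from look import *
s=arm.get_state();p,d=arm.grab_frame("wrist");C=cloud(cam("wrist",s),d);print(s['eef_pos'],s['width'])
P=ring(C,(.465,.316),.025,.076,.085,0);print('knob',len(P),P[:,2].mean(),cv2.minEnclosingCircle(P[:,:2].astype(np.float32)))
for n in("scene","side"):
    p,d=arm.grab_frame(n);C=cloud(cam(n),d)
    P=ring(C,(.4475,-.0765),.04,.055,.063,0);print(n,'collar',len(P),P[:,2].max(),cv2.minEnclosingCircle(P[:,:2].astype(np.float32)))
    P=ring(C,(.4475,-.0765),.04,.038,.046,0);print(n,'flange',len(P),P[:,2].mean(),cv2.minEnclosingCircle(P[:,:2].astype(np.float32)))
view("v4")
E
```

```text
[0.4644 0.315  0.1686] 0.050184624447147094
knob 684 0.08075640623849203 ((0.46485596895217896, 0.3165105879306793), 0.011023356579244137)
scene collar 146 0.060158942838430485 ((0.4464590847492218, -0.07665282487869263), 0.02320914901793003)
scene flange 264 0.04182076424893417 ((0.4476434886455536, -0.07564052194356918), 0.03139893710613251)
side collar 238 0.0611146504474086 ((0.4456433653831482, -0.07762271910905838), 0.022326061502099037)
side flange 438 0.041871602791675316 ((0.4456827640533447, -0.07814112305641174), 0.031259115785360336)
```

View pics/v4.png

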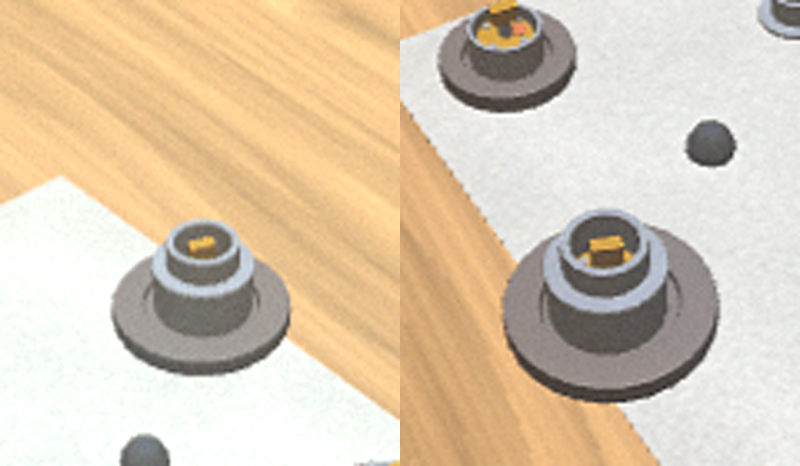

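The back is fitted level, and the key stands inside the collar (200,243) / (606,248). Now the cover.

>>> {"fn": "move_arm", "kwargs": {"rows": "0 0 0 0.0002 -0.0006 0.03 0.05;0 0 0 0 0 0.04 0.05;0 0 0 0 0 0.03 0.05;0 0 0 0 0 0.0145 0.05;0 0 0 0 0 0.005 0.05;0 0 0 0 0 0 0.05;0 0 0 0 0 0 0.05"}}

```text
t: 25.0
eef_pos: [0.4654, 0.3172, 0.0505]
ee_rot: [-3.14, -0.001, -0.3]
force: [0.0, -0.0, 0.6]
width: 0.0499
gripper_force: 0.0
```

>>> {"fn": "move_arm", "kwargs": {"rows": "0 0 0 0 0 0 0.01;0 0 0 0 0 0 0.01;0 0 0 0 0 0 0.01;0 0 0 0 0 0 0.01;0 0 0 0 0 0 0.01;0 0 0 0 0 0 0.01", "squeeze": 30}}

```text
t: 25.75
eef_pos: [0.4648, 0.3162, 0.0494]
ee_rot: [3.141, 0.0, -0.3]
force: [-1.5, -2.6, 3.6]
width: 0.0211
gripper_force: 30.0
```

>>> {"fn": "move_arm", "kwargs": {"rows": "0 0 0 0 0 -0.02 0.01;0 0 0 0 0 -0.04 0.01;0 0 0 0 0 -0.04 0.01;0 0 0 0 0 0 0.01;0 0 0 0.005 0.02 0 0.01;0 0 0 0.01 0.036 0 0.01;0 0 0 0.01 0.038 0 0.01;0 0 0 0.01 0.038 0 0.01"}}

```text
t: 26.75
eef_pos: [0.4582, 0.1778, 0.148]
ee_rot: [3.14, 0.001, -0.3]
force: [1.1, 0.2, -0.9]
width: 0.0206
gripper_force: 30.0
```

>>> {"fn": "move_arm", "kwargs": {"rows": "0 0 0 0.01 0.038 0 0.01;0 0 0 0.01 0.038 0 0.01;0 0 0 0.01 0.038 0 0.01;0 0 0 0.01 0.038 0 0.01;0 0 0 0.01 0.038 0 0.01;0 0 0 0.01 0.036 0 0.01;0 0 0 0.005 0.022 0 0.01;0 0 0 0 0 0 0.01"}}

```text
t: 27.75
eef_pos: [0.4465, -0.0777, 0.1481]
ee_rot: [3.141, 0.002, -0.303]
force: [0.2, -0.0, -1.7]
width: 0.0207
gripper_force: 30.0
```

>>> {"fn": "move_arm", "kwargs": {"rows": "0 0 0 0 0 0 0.01;0 0 0 0 0 0 0.01;0 0 0 0 0 0 0.01"}}

```text
t: 28.12
eef_pos: [0.4482, -0.0755, 0.1493]
ee_rot: [-3.142, 0.0, -0.299]
force: [0.7, 0.7, -2.3]
width: 0.0205
gripper_force: 30.0
```

```bash
python3 - <<'E'
from look import *
s=arm.get_state();p,d=arm.grab_frame("wrist");C=cloud(cam("wrist",s),d);print(s['eef_pos'],s['width'],s['force'])
L=R.from_euler('xyz',s['ee_rot']).inv().apply(C.reshape(-1,3)-s['eef_pos']);L=L[np.isfinite(L[:,0])]
P=L[(abs(L[:,1])<.05)&(L[:,0]>0.005)&(L[:,0]<.06)&(L[:,2]<.0)&(L[:,2]>-.02)];print(len(P),np.percentile(P,[1,99],axis=0) if len(P) else '')
P=P[(P[:,0]>.014)&(P[:,0]<.04)];print('tilt',np.linalg.lstsq(np.c_[P[:,:2],np.ones(len(P))],P[:,2],rcond=None)[0])
view("v5")
E
```

```text
[ 0.4482 -0.0755  0.1493] 0.020536222883516225 [ 0.7303  0.7212 -2.296 ]
10133 [[ 0.0071 -0.0371 -0.0139]
 [ 0.0421  0.0357 -0.0035]]
tilt [ 0.0249 -0.0095 -0.0124]
```

View pics/v5.png

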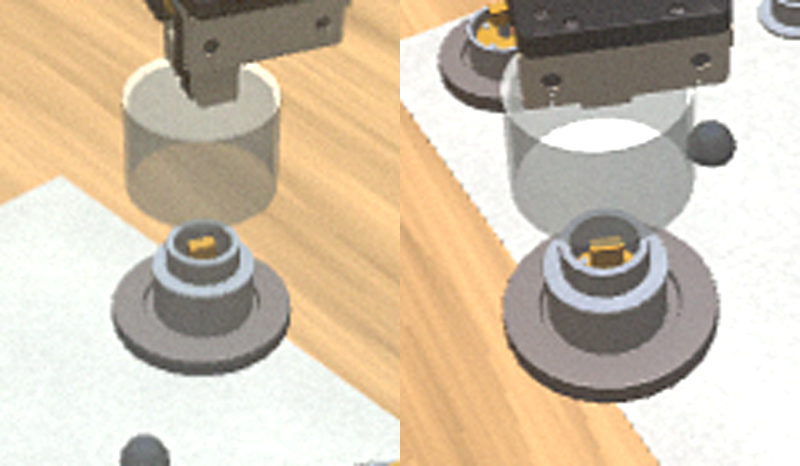

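The cover hangs upright and centred over the clock. I lower it onto the rim.

>>> {"fn": "move_arm", "kwargs": {"rows": "0 0 0 0 0.0005 0.02 0.01;0 0 0 0 0 0.025 0.01;0 0 0 0 0 0.02 0.01;0 0 0 0 0 0.012 0.01;0 0 0 0 0 0.006 0.01;0 0 0 0 0 0.002 0.01;0 0 0 0 0 0 0.01;0 0 0 0 0 0 0.01"}}

```text
t: 29.28
eef_pos: [0.4484, -0.0764, 0.0648]
ee_rot: [-3.141, -0.001, -0.3]
force: [-0.6, 0.1, -0.8]
width: 0.0202
gripper_force: 30.0
```

>>> {"fn": "move_arm", "kwargs": {"rows": "0 0 0 0 0 0.001 0.01;0 0 0 0 0 0.001 0.01;0 0 0 0 0 0 0.01;0 0 0 0 0 0 0.01"}}

```text
t: 29.78
eef_pos: [0.4481, -0.0765, 0.0624]
ee_rot: [3.142, -0.0, -0.3]
force: [-1.0, 0.3, -1.8]
width: 0.0206
gripper_force: 30.0
```

>>> {"fn": "move_arm", "kwargs": {"rows": "0 0 0 0 0 0.001 0.01;0 0 0 0 0 0 0.01;0 0 0 0 0 0 0.01"}}

```text
t: 30.15
eef_pos: [0.4481, -0.0769, 0.062]
ee_rot: [3.141, -0.0, -0.3]
force: [-3.3, -1.4, 8.6]
width: 0.021
gripper_force: 30.0
```

Contact made. Release and rise.

>>> {"fn": "move_arm", "kwargs": {"rows": "0 0 0 0 0 0 0.045;0 0 0 0 0 0 0.045;0 0 0 0 0 0 0.045;0 0 0 0 0 0 0.045;0 0 0 0 0 -0.03 0.045;0 0 0 0 0 -0.05 0.045;0 0 0 0 0 -0.05 0.045;0 0 0 0 0 0 0.045"}}

```text
t: 31.15
eef_pos: [0.4505, -0.0762, 0.1954]
ee_rot: [-3.138, -0.007, -0.299]
force: [0.9, 0.7, -1.4]
width: 0.0449
gripper_force: 0.0
```

>>> {"fn": "move_arm", "kwargs": {"rows": "0 0 0 0.04 -0.04 0 0.045;0 0 0 0.04 -0.04 0 0.045;0 0 0 0.02 -0.04 0 0.045;0 0 0 0 0 0 0.045;0 0 0 0 0 0 0.045"}}

```text
t: 31.78
eef_pos: [0.5782, 0.0085, 0.1902]
ee_rot: [3.14, 0.002, -0.3]
force: [-0.3, 0.2, -0.2]
width: 0.0451
gripper_force: 0.0
```

```bash
python3 - <<'E'
from look import *
for n in("scene","side"):
    p,d=arm.grab_frame(n);C=cloud(cam(n),d)
    P=ring(C,(.448,-.0765),.03,.088,.1,0);print(n,'knob',len(P),P[:,2].mean() if len(P) else'',cv2.minEnclosingCircle(P[:,:2].astype(np.float32)) if len(P)>2 else '')
view("v6")
E
```

```text
scene knob 85 0.09201114072645585 ((0.44782373309135437, -0.07744085043668747), 0.011501208879053593)
side knob 132 0.09227304198015886 ((0.446716845035553, -0.0790693461894989), 0.011782672256231308)
```

View pics/v6.png

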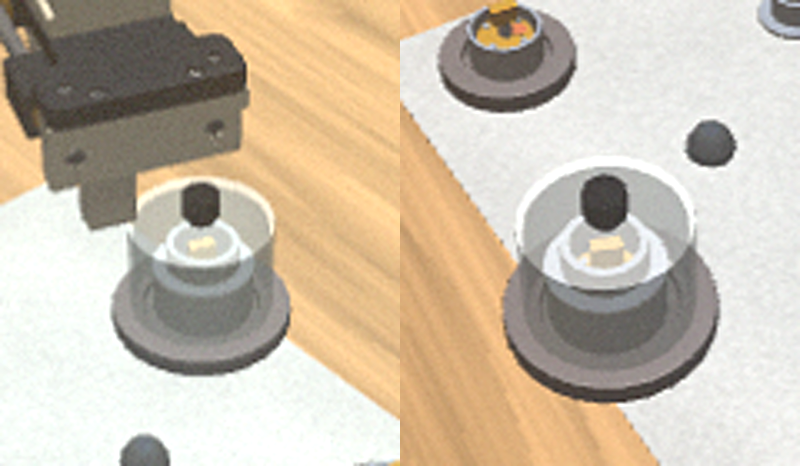

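The cover stands level on the holder over the complete clock, with the knob top at about 0.093 m, and the robot is clear.

```bash
python3 -c "
from station import arm
print(arm.job_done())"
```

```text
the job is handed in; nothing more can be done
None
```

The clock is assembled in the holder in the order asked, with its cover standing on the holder and the smaller back left untouched; I handed it in at about 32 s of robot time. The fingertips turned out to be about 17.5 mm behind the reported TCP, not 8 mm ahead as stated, so I measured them with the cameras and corrected for it.

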